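Feed one glaze test tile from the roller lane and square it into the bay corner

ROBOT

A 6-joint arm with a two-finger parallel gripper is mounted at the origin on a cart in front of the work surface, level with it; the furniture and walls round the work are solid. World frame = base frame: x ahead of the robot, y to its left, z up, the work surface at z = 0. Lengths are in m, angles in rad, forces in N, time in s.
With the tool pointing down it reaches from about 0.3 to 0.775 m from the base axis. Payload 14.6 kg.
Tool frame: the origin (TCP) lies between the finger pads; the fingertips stand ctrl.tip_extent ahead of it and the grasp point (between the pads) lies 3 mm ahead of it (ctrl.tip_extent is the distance from the TCP to the fingertips, in m); z points along the fingers, y is the line along which they close (so a half turn about z gives the same grasp; the last joint's range is limited). The gripper opens to 94 mm and grips with 3 to 60 N. Pads are 16 mm wide; open, the fingers measure 119 mm over their backs; the gripper's body (75 mm by 177 mm) begins 78 mm behind the grasp point.
Start: joints at [-1.342, 0.3, 1.521, -0, 1.321, -0.067], TCP at [0.16, -0.526, 0.227] pointing down, gripper open.
Joint ranges: [-3.03, 3.03], [-0.79, 2.21], [0.23, 2.52], [-1.04, 4.18], [0, 3.07], [-2.55, 2.55]. Speed limits (rad/s): [2.22, 2.22, 2.57, 3.14, 3.14, 3.14].

INTERFACE

Orientations are given as [roll, pitch, yaw] about the fixed x, y, z axes, in that order (R = Rz(yaw) Ry(pitch) Rx(roll)).
In Python, from station import ctrl, eyes gives the robot as it stands. The module is installed in compiled form; this text tells all that it offers.
- The arm moves only by the shell command python3 -m crank 'ROWS' [OPENING] [FORCE]. ROWS is a JSON list of rows, 1 to 10 of them, each of 6 numbers: dx, dy, dz in m, then a rotation vector rx, ry, rz in rad; each row shifts and turns the commanded pose from where the row before left it, along the tool's axes as they then stand; what a row does not reach is not made up. A row lasts 1/10 s, in which the tool goes at most 0.05 m and 0.15 rad, less where a joint would pass 70% of its speed; a pose out of reach is approached as far as the arm can. OPENING is the finger opening in m, set as the command begins (- or left out keeps the last). The fingers move at their own pace and stop on an object; FORCE is the grip in N (left out, the last holds). Time passes only in rows, so rows that do not move let the fingers close. It prints the time, the measured TCP pose, the force, the opening and the grip force at its end.
- ctrl.get_obs(): the state, without advancing time (a new reading comes with each control period).
- eyes.camera(name): name is "scene" or "top" or "wrist"; returns a dict with "pixels" (480x640x3 uint8, blue, green, red), "fx", "fy", "cx", "cy" (pixels), "k1" (the pictures are not rectified: a ray, as slopes to the right and down, at radius r is drawn at 1 + k1 r^2 times it, then the intrinsics apply), "extrinsics" (4x4, takes a point from camera to world coordinates). Camera axes: x right, y up, looking along -z (the intrinsics and any distortion apply to the point x, -y, -z); pixel columns grow to the right and rows downward; lengths in m; the calibration is good to about 2 mm. A picture is of the moment at which its call begins. There is no depth.
- ctrl.hand_in(): hands the job in; it is judged then, once.
The state is a dict: "time_s": time; "qpos": joint angles; "joint_vel": joint speeds; "tau": joint torques, N m; "ee_pos": TCP position; "eef_rot": TCP orientation; "force": force on the tool from outside, world axes, zero at the start; "moment": the same for the moment, N m; "grip_width": finger opening in m; "grip_force": force on a finger pad.
Only numpy, scipy, OpenCV 4.12 (cv2) and the standard library are available. Lean on these libraries where they do the work, as an engineer would, in place of code of your own. Each camera call takes 0.05 s, during which the arm holds its last target. There are 200 camera calls.

TASK

Pick up the little brass-footed wooden pusher and, touching the tiles with nothing but the pusher, slide the front test tile sideways out of the roller lane into the white bay, so that the tiles behind it roll forward to the lane stop. Nudge the tile gently, without lifting or tipping it, until it sits square in the bay's corner, touching both the long fence and the yellow end stop. Then stand the pusher upright on the bare worktop, let go, and leave the jars and the pot where they are.

Things in the scene. Friction and masses are not known exactly. Their poses are not given: they have to be found in the camera images.
- rack: Fixed aluminium flow rack. Origin on the worktop, z up, x (level) uphill along the lane, y to the left of the lane. The roller lane with the tiles is on the left; a white bay plate lies to the right (-y) of the lane's front end. Lane and bay share one plane, the deck, that falls 12 degrees towards -x.
- deck: The rack's tilted plane, 35 mm above the rack's origin. Origin mid lane, on roller-top level, at the inner face of the yellow lane stop (y -19 to 27, top z 12 mm); x uphill, y left as the rack's, z square to it. Rollers turn freely, y +-18 mm. Lane guides (13 mm high) are slippery and start at x=49 mm: the front tile is open at both sides; left of it nothing is higher than z=-3 mm.
- bay (a point): Point in the bay on the inner face of the long fence, at roller-top level: deck frame (-18, -80, 0) mm, axes as the deck's. Fence: y -22 to -180, top z 12 mm; its face is 18 mm farther downhill than the lane stop. Bay plate: deck x -20 to 72, y -24 to -180, top z -1 mm. A tile has its origin at deck x=22 mm at the lane stop, and at deck x=4 mm at the fence.
- end_stop: Fixed yellow bar across the bay, forming the square corner with the fence; 10 mm thick, top 28 mm over the deck with its knob, from the fence to deck x=48 mm. Level frame parallel to the rack's, with its x and z; its y is that of the bar's inner (+y) face, 115 to 155 mm right of mid lane. A tile touching it has its origin at y=+17 mm here.
- tile_a: Front L-shaped glaze test tile, pale green face, about 35 g: base 34 (x) by 45 (y) by 5 mm, and a 5 mm thick upright 50 mm high across its +y end. Origin at the underside: sides x=+-17, upright's front face y=22 and back face y=17, free end of the base y=-23. In the lane +y points downhill, upright at the lane stop. Centre of mass at y=9: pushed far from there it turns.
- tile_b: Second test tile, blue face, same shape, behind tile_a, 45 mm uphill. It rolls forward by itself once tile_a has gone.
- tile_c: Third test tile, tan face, same shape, behind tile_b.
- pusher: Loose upright pusher, 160 g, 126 mm high, standing on its brass foot. Origin at the centre of the underside, z up its length. Foot 28 (x) by 22 (y) by 26 mm high; wooden shank 20 (x) by 16 (y) mm from there to the top: grasp it across y by its top 35 mm, from above.
- jar_cream: Bystander: cream glaze jar with white lid, diameter 56, height 68 mm, origin at the underside. Leave alone.
- jar_blue: Bystander: blue glaze jar with white lid, diameter 56, height 68 mm, origin at the underside. Leave alone.
- pot: Bystander: white pot, diameter 73, height 96 mm, origin at the underside. Leave alone.
Mind the look-alikes: they are no part of the job. Leave any turquoise look-alike of the tile_a alone.

How it is judged:
By the outcome, as a careful person would: the job done as asked, in the order asked, and still so for the second after the job is handed in, with the robot touching nothing.
It also fails if it takes over 61 s, if anything falls off the work surface, if the arm or the gripper's body presses on something with over 40 N, if the wrist force passes 120 N, or if a joint passes its speed limit or range.

## Working session

There is one attempt and no reset: what is moved stays moved. The work goes in short steps, Python scripts to look and compute and a shell command to move; the robot and the scene stay as the last step left them, time stands still between calls to the robot, and variables do not carry over. Pictures are saved under pics/ and viewed, at most 10 in all, crops included, and the job is handed in when it is done.

```bash
mkdir -p pics; python3 - <<'E'
from station import ctrl, eyes
import cv2,pickle
d={n:eyes.camera(n) for n in("scene","top")}
pickle.dump(d,open('d0.pkl','wb'))
for n in d:
    c=d[n]; cv2.imwrite(f'pics/{n}0.png',c["pixels"]); print(n,c["fx"],c["fy"],c["cx"],c["cy"],c["k1"]);print(c["extrinsics"].round(3) if hasattr(c["extrinsics"],'round') else c["extrinsics"])
print(ctrl.tip_extent,ctrl.get_obs())
E
```

```text
scene 534.1449918302054 534.1449918302054 320.9158660943568 237.96541124449874 -0.001604843763486759
[[-0.739  0.288 -0.609 -0.128]
 [-0.674 -0.317  0.667  0.69 ]
 [-0.001  0.904  0.428  0.533]
 [ 0.     0.     0.     1.   ]]
top 560.554442723893 560.554442723893 323.01524332997866 233.23480238181324 0.015511427122201028
[[ 0.047  0.979 -0.2    0.32 ]
 [-0.999  0.046 -0.006 -0.051]
 [ 0.004  0.2    0.98   1.133]
 [ 0.     0.     0.     1.   ]]
0.022 {'time_s': 0.1, 'qpos': array([-1.34159188e+00,  3.00392656e-01,  1.52149216e+00, -2.05952350e-05,
        1.32071725e+00, -6.65819152e-02]), 'joint_vel': array([-0.00064823, -0.00193738, -0.00221814,  0.00209935, -0.00119957,
        0.0004306 ]), 'tau': array([-3.67060784e-05, -5.32647943e+01, -3.53287590e+01,  7.08615454e-02,
        2.34680978e-02, -6.46499166e-05]), 'ee_pos': array([ 0.16027543, -0.52591232,  0.22696697]), 'eef_rot': array([-3.14058415e+00, -4.72534544e-05,  2.95791448e-01]), 'force': array([-0.33962974,  0.3639358 , -0.66386101]), 'moment': array([ 0.00048513, -0.00698726,  0.0398684 ]), 'grip_force': 0.0, 'grip_width': 0.09397847479674115}
```

View pics/scene0.png

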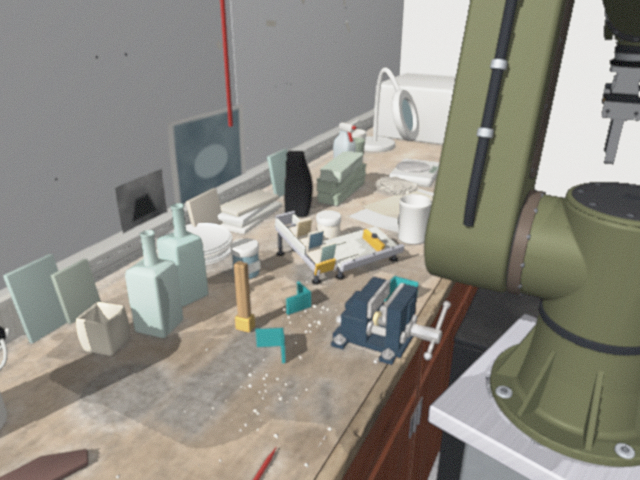

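View pics/top0.png

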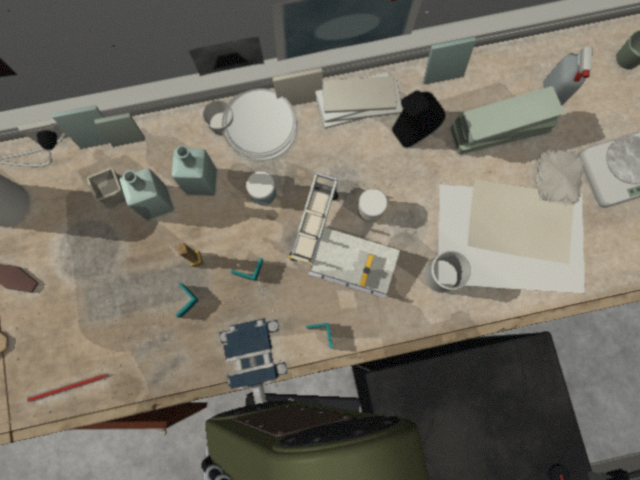

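The scene view shows the pusher at about (243,297) and the rack at (335,245). The top view shows the rack at (345,240), with the lane running from (300,255) to (322,185) and the yellow end stop at (368,270). The pusher's foot is at about (194,258), the jars are at (262,187) and (373,205), and the pot is at (448,270). I'll enlarge both views.

```bash
python3 - <<'E'
import cv2,pickle,numpy as np
d=pickle.load(open('d0.pkl','rb'))
t=d['top']['pixels'][165:305,280:413];s=d['scene']['pixels'][200:290,260:420]
p=d['top']['pixels'][230:280,165:215]; q=d['scene']['pixels'][250:340,215:265]
R=lambda a,w,h:cv2.resize(a,(w,h),interpolation=cv2.INTER_CUBIC)
im=np.zeros((600,800,3),np.uint8)
im[:420,:399]=R(t,399,420); im[:225,400:800]=R(s,400,225)
im[225:525,400:700-100]=R(p,200,300)[:300] if 0 else R(p,200,300)
im[225:585,600:800]=R(q,200,360)
cv2.imwrite('pics/crop0.png',im)
E
```

```text
(no output)
```

View pics/crop0.png

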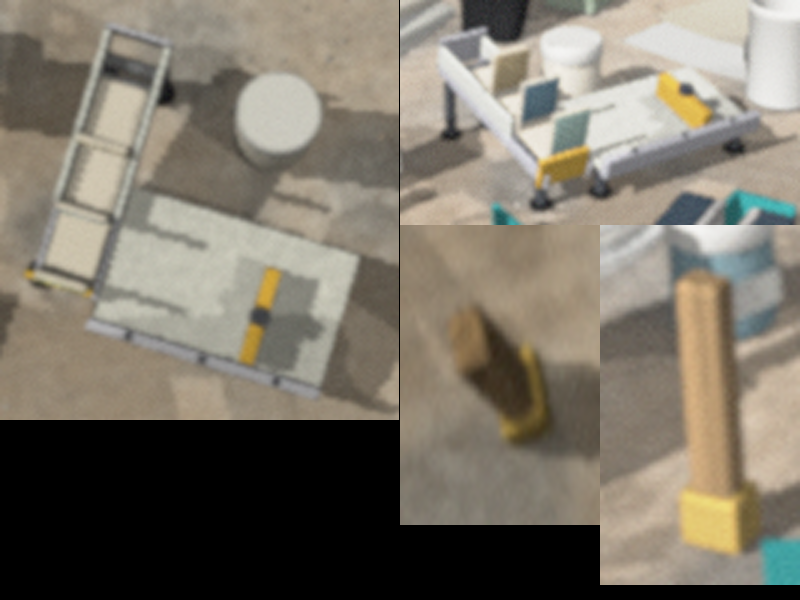

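Bay plate, fence, bar and the three tiles are clear in the crop: plate corners near top px (330,228) and (399,250), bar inner edge (370,254)-(361,285). The pusher's top is near (182,247) in the top view and (241,264) in the scene view. Its foot's bottom corners in the scene view are near (236,329), (250,332) and (255,329).

```bash
cat > h.py <<'E'
import numpy as np,cv2
def ray(c,uv):
    E=np.array(c['extrinsics']);K=np.array([[c['fx'],0,c['cx']],[0,c['fy'],c['cy']],[0,0,1]])
    s=cv2.undistortPoints(np.array([[uv]],float),K,np.array([c['k1'],0,0,0]))[0,0]
    return E[:3,3],E[:3,:3]@np.array([s[0],-s[1],-1])
def onz(c,uv,z):
    o,r=ray(c,uv);return o+r*(z-o[2])/r[2]
def proj(c,P):
    E=np.array(c['extrinsics']);p=(np.atleast_2d(P)-E[:3,3])@E[:3,:3]
    s=np.c_[p[:,0]/-p[:,2],-p[:,1]/-p[:,2]]; s=s*(1+c['k1']*(s**2).sum(1,keepdims=True))
    return s*[c['fx'],c['fy']]+[c['cx'],c['cy']]
def deck2w(P,r):   # r = rack x,y,yaw
    P=np.atleast_2d(np.array(P,float));a=np.radians(12);ca,sa=np.cos(a),np.sin(a)
    x=P[:,0]*ca-P[:,2]*sa;z=P[:,0]*sa+P[:,2]*ca+.035
    c,s=np.cos(r[2]),np.sin(r[2])
    return np.c_[r[0]+c*x-s*P[:,1],r[1]+s*x+c*P[:,1],z]
E
python3 - <<'E'
from h import *
import pickle
from scipy.optimize import least_squares
d=pickle.load(open('d0.pkl','rb'));T,S=d['top'],d['scene']
print('top T',onz(T,(182.5,247.5),.126),'S',onz(S,(240.75,263.75),.126))
for p in[(235.75,328.75),(250.5,331.75),(255,328.75)]:print(onz(S,p,0))
print('foot T',onz(T,(197.5,262.5),0), onz(T,(200,252),.026))
for n,c in(('T',T),('S',S)):
    h=cv2.cvtColor(c['pixels'],cv2.COLOR_BGR2HSV);m=cv2.inRange(h,(15,120,90),(35,255,255))
    k,l,st,ce=cv2.connectedComponentsWithStats(m)
    for i in range(1,k):
        if st[i][4]>8:
            w=cv2.minAreaRect(np.argwhere(l==i)[:,::-1].astype(np.float32));print(n,st[i],ce[i].round(1),np.round(cv2.boxPoints(w),1).tolist())
# bay fit, deck m
a=lambda u,v:(280+u/3,165+v/3)
b=lambda u,v:(260+(u-400)/2.5,200+v/2.5)
obs=[(T,a(150,190),(.072,-.024,-.001)),(T,a(358,255),(.072,-.180,-.001)),(S,b(728,67),(.072,-.18,-.001)) ,(T,a(26,270),(0,.027,.012)),(S,b(537,165),(0,.027,.012)),(S,b(588,150),(0,-.019,.012)),(T,a(93,290),(0,-.019,.012))]
f=lambda r:np.concatenate([(proj(c,deck2w(P,r))[0]-p) for c,p,P in obs])
r=least_squares(f,[.45,0,-.2],loss='soft_l1');print(r.x,r.fun.round(1))
E
```

```text
top T [0.48732453 0.2093987  0.126     ] S [0.48224309 0.21429449 0.126     ]
[0.49413201 0.22600746 0.        ]
[0.46872814 0.21472679 0.        ]
[0.46970744 0.20374588 0.        ]
foot T [0.47876163 0.20848297 0.        ] [0.49648624 0.19949397 0.026     ]
T [191 250  10  16  57] [196.3 258.5] [[190.3000030517578, 264.5], [194.39999389648438, 249.60000610351562], [202.5, 251.8000030517578], [198.39999389648438, 266.79998779296875]]
T [366 255   7  13  63] [369. 261.] [[364.8999938964844, 266.70001220703125], [368.6000061035156, 254.0], [373.1000061035156, 255.3000030517578], [369.3999938964844, 268.0]]
T [360 273   8  14  63] [363.5 279.1] [[359.1000061035156, 284.70001220703125], [363.20001220703125, 272.3999938964844], [367.70001220703125, 273.8999938964844], [363.6000061035156, 286.20001220703125]]
S [363 230  21  21 204] [372.7 240.5] [[360.0, 234.0], [366.5, 227.5], [384.5, 245.5], [378.0, 252.0]]
S [315 259  20  16 176] [325.3 265.6] [[312.0, 265.0], [333.6000061035156, 257.79998779296875], [336.79998779296875, 267.3999938964844], [315.20001220703125, 274.6000061035156]]
S [236 316  18  16 208] [244.2 323.2] [[236.0, 316.0], [253.0, 316.0], [253.0, 331.0], [236.0, 331.0]]
[ 0.49163331 -0.00523084 -0.3047064 ] [ -4.4   0.    1.1   5.2 -10.9  -0.5  -0.2  -1.    0.7  -3.4   0.5  -2.9
  -0.6   0.3]
```

```bash
cat > go.py <<'E'
# go.py x y z yaw tilt -> total displacement along present tool axes (m) and rotation vector in tool axes
import sys,numpy as np
from scipy.spatial.transform import Rotation as Ro
from station import ctrl
o=ctrl.get_obs();x,y,z,yaw,tilt=map(float,sys.argv[1:6])
R=Ro.from_euler('xyz',o['eef_rot'])
# tilt>0: deck falls toward -x : rotate about deck y by -tilt
G=Ro.from_euler('z',yaw)*Ro.from_euler('y',-tilt)*Ro.from_euler('x',np.pi)
print('d',R.inv().apply(np.array([x,y,z])-o['ee_pos']).round(4),'rv',(R.inv()*G).as_rotvec().round(4),'t',o['time_s'])
E
python3 go.py .484 .211 .227 .33 0
```

```text
d [ 5.245e-01 -6.105e-01  6.000e-04] rv [-0.001  -0.0001 -0.0342] t 0.1
```

```bash
R='[[0.026,-0.0305,0,0,0,0],[0.026,-0.0305,0,0,0,0],[0.026,-0.0305,0,0,0,0],[0.026,-0.0305,0,0,0,0],[0.026,-0.0305,0,0,0,0],[0.026,-0.0305,0,0,0,0],[0.026,-0.0305,0,0,0,0],[0.026,-0.0305,0,0,0,0],[0.026,-0.0305,0,0,0,0],[0.026,-0.0305,0,0,0,0]]' ; unset R
python3 -m crank '[[0.026,-0.0305,0,0,0,0],[0.026,-0.0305,0,0,0,0],[0.026,-0.0305,0,0,0,0],[0.026,-0.0305,0,0,0,0],[0.026,-0.0305,0,0,0,0],[0.026,-0.0305,0,0,0,0],[0.026,-0.0305,0,0,0,0],[0.026,-0.0305,0,0,0,0],[0.026,-0.0305,0,0,0,0],[0.026,-0.0305,0,0,0,0]]'
python3 go.py .484 .211 .227 .33 0
```

```text
time_s: 1.1
ee_pos: [0.3203, -0.157, 0.2274]
eef_rot: [3.141, -0.0, 0.295]
force: [0.9, 0.1, 0.1]
grip_width: 0.0939
grip_force: 0.0
d [ 0.2638 -0.3044  0.0004] rv [ 0.0001 -0.0001 -0.0345] t 1.1
```

```bash

python3 -m crank '[[0.026,-0.0305,0,0,0,0],[0.026,-0.0305,0,0,0,0],[0.026,-0.0305,0,0,0,0],[0.026,-0.0305,0,0,0,0],[0.026,-0.0305,0,0,0,0],[0.026,-0.0305,0,0,0,0],[0.026,-0.0305,0,0,0,0],[0.026,-0.0305,0,0,0,0],[0.026,-0.0305,0,0,0,0],[0.026,-0.0305,0,0,0,0]]' && python3 - <<'E'
from station import ctrl, eyes
import cv2,pickle,numpy as np
c=eyes.camera("wrist");pickle.dump(c,open('w1.pkl','wb'));cv2.imwrite('pics/w1.png',c["pixels"]);print(c['fx'],c['cx'],c['cy'],c['k1'],np.round(c['extrinsics'],3),ctrl.get_obs()['ee_pos'])
E
```

```text
time_s: 2.1
ee_pos: [0.4802, 0.2107, 0.2272]
eef_rot: [3.142, 0.0, 0.296]
force: [-0.2, -1.1, 0.5]
grip_width: 0.0941
grip_force: 0.0
395.9981371903296 324.56900085128564 243.79093417387296 0.0007146564832901343 [[ 0.291  0.92   0.261  0.555]
 [-0.957  0.28   0.078  0.233]
 [-0.001 -0.272  0.962  0.384]
 [ 0.     0.     0.     1.   ]] [0.48140318 0.21446646 0.22674162]
```

View pics/w1.png

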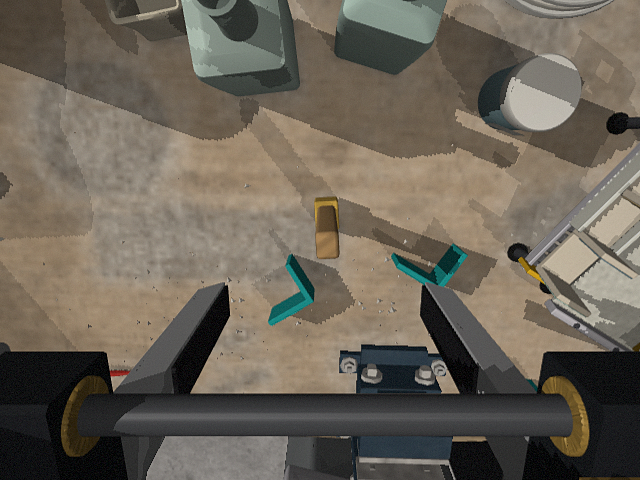

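The wrist view shows the pusher nearly aligned with the tool. Its top face spans about (317..339, 235..258), and its brass foot shows behind at (315..339, 198). Now I'll measure it.

```bash
python3 - <<'E'
from h import *
import pickle
c=pickle.load(open('w1.pkl','rb'))
h=cv2.cvtColor(c['pixels'],cv2.COLOR_BGR2HSV)[185:270,300:355]
import sys
m=cv2.inRange(h,(8,110,60),(30,255,255))
k,l,st,ce=cv2.connectedComponentsWithStats(m)
i=1+st[1:,4].argmax();print(st[i])
V=h[...,2]
for r in range(st[i][1],st[i][1]+st[i][3],4):
    xs=np.where(l[r]==i)[0];print(r+185,xs.min()+300,xs.max()+300,h[r,xs[len(xs)//2]])
for z,q in((.126,[(316.5,236),(338,235.5),(317,258.5),(339.5,257.5)]),(.026,[(315,198),(339,197)])):
    for p in q:print(z,onz(c,p,z).round(4))
E
```

```text
[  14   12   25   62 1349]
197 323 336 [ 22 144 103]
201 314 337 [ 21 164 162]
205 314 337 [ 20 154 141]
209 315 337 [ 16 123  89]
213 315 337 [ 17 131  84]
217 315 338 [ 17 135  89]
221 315 338 [ 16 126  93]
225 316 338 [ 17 129  91]
229 316 335 [ 18 120  87]
233 316 336 [ 17 126 150]
237 316 337 [ 17 126 146]
241 316 337 [ 17 132 139]
245 316 338 [ 17 118 151]
249 316 338 [ 17 122 161]
253 317 338 [ 16 130 147]
257 318 336 [ 17 127 122]
0.126 [0.4889 0.2185 0.126 ]
0.126 [0.4934 0.2047 0.126 ]
0.126 [0.4737 0.2136 0.126 ]
0.126 [0.4789 0.1991 0.126 ]
0.026 [0.4971 0.2245 0.026 ]
0.026 [0.5043 0.2039 0.026 ]
```

```bash
python3 go.py .486 .2095 .112 .333 0
```

```text
d [0.0029 0.0062 0.1147] rv [-0.001   0.     -0.0353] t 2.15
```

```bash
python3 -m crank '[[0.003,0.006,0.02,0,0,-0.035],[0,0,0.025,0,0,0],[0,0,0.025,0,0,0],[0,0,0.025,0,0,0],[0,0,0.02,0,0,0],[0,0,0,0,0,0]]' && python3 -m crank '[[0,0,0,0,0,0],[0,0,0,0,0,0],[0,0,0,0,0,0],[0,0,0,0,0,0],[0,0,0,0,0,0],[0,0,0,0,0,0],[0,0,0,0,0,0],[0,0,0,0,0,0]]' 0.0 30
```

```text
time_s: 2.75
ee_pos: [0.4832, 0.2036, 0.1099]
eef_rot: [-3.142, 0.005, 0.331]
force: [0.0, 0.3, 0.0]
grip_width: 0.0944
grip_force: 0.0
time_s: 3.55
ee_pos: [0.4846, 0.2041, 0.1125]
eef_rot: [-3.142, -0.0, 0.331]
force: [-0.1, 0.4, -0.1]
grip_width: 0.0333
grip_force: 0.0
```

```bash
python3 -m crank '[[0,0,0,0,0,0],[0,0,0,0,0,0],[0,0,0,0,0,0],[0,0,0,0,0,0],[0,0,0,0,0,0]]' 0.0 30; python3 -c "
from station import ctrl
for i in range(3): print(ctrl.get_obs()['ee_pos'],ctrl.get_obs()['qpos'])"
```

```text
time_s: 4.05
ee_pos: [0.4845, 0.2041, 0.1124]
eef_rot: [-3.142, -0.0, 0.331]
force: [-0.5, -0.2, -0.3]
grip_width: 0.0157
grip_force: 30.0
[0.48454465 0.20412101 0.11243746] [3.29021753e-01 3.73047715e-01 1.71044111e+00 3.19191839e-05
 1.05808282e+00 1.56902206e+00]
[0.48454465 0.20412101 0.11243746] [3.29021753e-01 3.73047715e-01 1.71044111e+00 3.19191839e-05
 1.05808282e+00 1.56902206e+00]
[0.48454465 0.20412101 0.11243746] [3.29021753e-01 3.73047715e-01 1.71044111e+00 3.19191839e-05
 1.05808282e+00 1.56902206e+00]
```

```bash
python3 -m crank '[[0,0,-0.02,0,0,0],[0,0,-0.04,0,0,0],[0,0,-0.04,0,0,0],[0,0,-0.03,0,0,0],[0,0,0,0,0,0]]'; python3 go.py .5245 .0475 .242 -.305 0
```

```text
time_s: 4.55
ee_pos: [0.4857, 0.2045, 0.2465]
eef_rot: [3.142, -0.007, 0.331]
force: [0.0, -0.3, -2.2]
grip_width: 0.0159
grip_force: 30.0
d [-0.0143  0.1611  0.0044] rv [-0.0021 -0.0064  0.6358] t 4.55
```

```bash
python3 -m crank '[[-0.003,0.032,0,0,0,0],[-0.003,0.032,0,0,0,0],[-0.003,0.032,0,0,0,0],[-0.003,0.032,0,0,0,0],[-0.003,0.032,0,0,0,0],[0,0,0,0,0,0.127],[0,0,0,0,0,0.127],[0,0,0,0,0,0.127],[0,0,0,0,0,0.127],[0,0,0,0,0,0.127]]' && python3 -m crank '[[0,0,0,0,0,0],[0,0,0,0,0,0],[0,0,0,0,0,0]]' && python3 - <<'E'
from station import ctrl, eyes
import cv2,pickle,numpy as np
c=eyes.camera("wrist");pickle.dump(c,open('w2.pkl','wb'));cv2.imwrite('pics/w2.png',c["pixels"]);print(ctrl.get_obs()['ee_pos'])
E
```

```text
time_s: 5.55
ee_pos: [0.522, 0.0479, 0.2411]
eef_rot: [3.141, 0.002, -0.31]
force: [-0.4, 0.4, -0.7]
grip_width: 0.0157
grip_force: 30.0
time_s: 5.85
ee_pos: [0.5222, 0.0479, 0.242]
eef_rot: [3.141, 0.001, -0.301]
force: [1.3, -0.4, -1.6]
grip_width: 0.0158
grip_force: 30.0
[0.52225645 0.04792812 0.24215366]
```

View pics/w2.png

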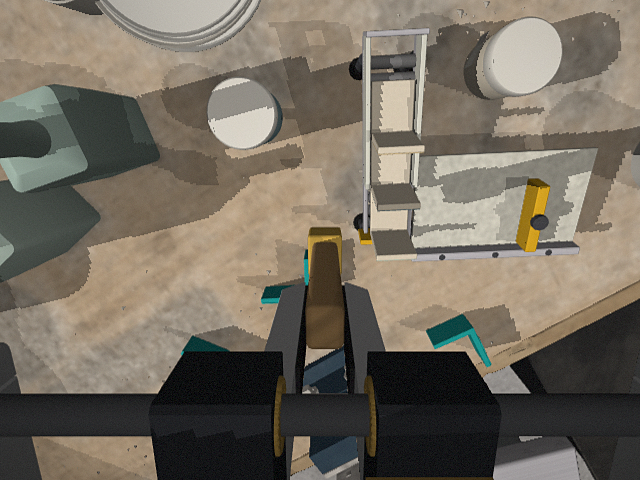

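The wrist view shows the lane (365-425, 30-260), the plate corner at (596,150), the bar at (535,215) and the fence along row 250. The held pusher's foot is at (325,240). I'll zoom for corner picking.

```bash
python3 - <<'E'
import cv2,pickle,numpy as np
c=pickle.load(open('w2.pkl','rb'))['pixels']
cv2.imwrite('pics/w2c.png',cv2.resize(c[130:280,345:611],(798,450),interpolation=cv2.INTER_CUBIC))
E
```

```text
(no output)
```

View pics/w2c.png

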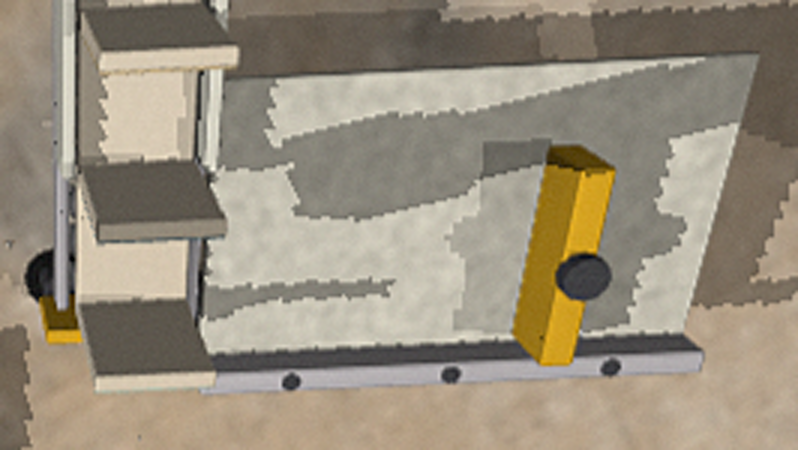

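```bash
cat > fit.py <<'E'
from h import *
import pickle
from scipy.optimize import least_squares
c=pickle.load(open('w2.pkl','rb'))
o=[((758,55),(.072,-.18,-.001)),((703,350),(-.018,-.18,.012)),((686,335),(-.018,-.18,-.001)),
((97,376),(.005,.017,.050)),((213,374),(.005,-.017,.050)),((97,390),(0,.017,.050)),((214,385),(0,-.017,.05)),
((100,226),(.050,.017,.050)),((224,222),(.050,-.017,.05)),
((552,147),(.048,'e',-.001)),((515,333),(-.018,'e',-.001))]
px=np.array([q for q,_ in o])/3+[345,130]
def f(v):
    P=[[v[3] if w=='e' else w for w in p] for _,p in o]
    return (proj(c,deck2w(P,v[:3]))-px).ravel()
r=least_squares(f,[.4916,-.005,-.3,-.135],loss='soft_l1')
if __name__=='__main__':
    print(r.x,r.fun.reshape(-1,2).round(1).tolist())
    # foot: visible back edge of foot
    print(deck2w([[.016,.045,.003],[.016,.05,.04]],r.x))
E
python3 fit.py; python3 - <<'E'
from h import *
import pickle
c=pickle.load(open('w2.pkl','rb'))
h=cv2.cvtColor(c['pixels'],cv2.COLOR_BGR2HSV)
m=cv2.inRange(h,(20,150,60),(32,255,255))[220:300,295:355]
for r in range(0,60,3):
    xs=np.where(m[r])[0]
    if len(xs):print(r+220,xs.min()+295,xs.max()+295)
# predicted foot top/bottom corners with pusher centred in tool frame
from station import ctrl
from scipy.spatial.transform import Rotation as Ro
ob=ctrl.get_obs();R=Ro.from_euler('xyz',ob['eef_rot'])
for ox in(0,.003):
  P=[[ox+sx*.014,sy*.011,.1124-z] for z in(0,.026) for sx in(1,) for sy in(-1,1)]
  print(ox,proj(c,R.apply(P)+ob['ee_pos']).round(1).tolist())
E
```

```text
[ 0.4907164  -0.00552787 -0.25347757 -0.12528977] [[1.3, -0.2], [1.7, 0.7], [-0.5, -0.7], [-1.4, 0.3], [0.8, -0.9], [-1.5, 0.8], [0.1, 0.6], [-1.7, 0.1], [0.7, -0.6], [0.4, -0.9], [-0.5, 2.6]]
[[0.5165476  0.03426595 0.04126103]
 [0.51035454 0.0410353  0.07745249]]
229 310 339
232 309 340
235 309 340
238 308 341
241 308 341
244 308 341
247 308 341
250 308 341
253 308 341
256 308 341
259 309 341
262 309 340
265 309 341
268 309 340
271 340 341
0 [[307.4, 227.9], [338.8, 227.9], [305.6, 237.4], [340.2, 237.5]]
0.003 [[307.3, 223.7], [338.9, 223.7], [305.6, 232.9], [340.2, 232.9]]
```

```bash
cat > foot.py <<'E'
# foot.py x y z (deck, mm): tool-axis move to put foot's underside centre there, and where it is now (deck mm)
import sys,numpy as np
from scipy.spatial.transform import Rotation as Ro
from station import ctrl
from h import deck2w
r=np.array([0.4907,-0.0055,-0.2535]);o=ctrl.get_obs();R=Ro.from_euler('xyz',o['eef_rot'])
D=Ro.from_euler('z',r[2])*Ro.from_euler('y',-np.radians(12));G=D*Ro.from_euler('x',np.pi)
O=deck2w([0,0,0],r)[0];off=np.array([0,0,.1124])
now=D.inv().apply(o['ee_pos']+R.apply(off)-O)*1000
tcp=O+D.apply(np.array(sys.argv[1:4],float)/1000)-G.apply(off)
print('foot now',now.round(1),'rv',(R.inv()*G).as_rotvec().round(3),'d in goal axes mm',(G.inv().apply(tcp-o['ee_pos'])*1000).round(1),'F',o['force'].round(1),'t',o['time_s'])
E
python3 foot.py 17 45 15
```

```text
foot now [36.4 59.6 89.1] rv [ 0.005  0.21  -0.048] d in goal axes mm [-42.8  14.6  71.7] F [-0.4 -0.2 -1.2] t 5.9
```

```bash
python3 -m crank '[[0,0,0,0.002,0.105,-0.024],[0,0,0,0.002,0.105,-0.024],[-0.021,0.007,0,0,0,0],[-0.021,0.007,0,0,0,0],[0,0,0.02,0,0,0],[0,0,0.02,0,0,0],[0,0,0.02,0,0,0],[0,0,0.011,0,0,0],[0,0,0,0,0,0],[0,0,0,0,0,0]]'; python3 foot.py 17 45 2; python3 foot.py 17 31 2
```

```text
time_s: 6.9
ee_pos: [0.4935, 0.041, 0.1648]
eef_rot: [3.141, -0.21, -0.255]
force: [0.0, 0.7, -0.6]
grip_width: 0.0157
grip_force: 30.0
foot now [18.4 45.6 16.5] rv [ 0.001 -0.001 -0.002] d in goal axes mm [-1.3  0.7 14.5] F [ 0.   0.7 -0.6] t 6.9
foot now [18.4 45.6 16.5] rv [ 0.001 -0.001 -0.002] d in goal axes mm [-1.3 14.7 14.5] F [ 0.   0.7 -0.6] t 6.9
```

Lower to the pushing height, then move to just short of the tile and check with a picture.

```bash
python3 -m crank '[[-0.001,0,0.007,0,0,0],[0,0,0.007,0,0,0],[0,0.005,0,0,0,0],[0,0.005,0,0,0,0],[0,0,0,0,0,0],[0,0,0,0,0,0]]'; python3 foot.py 17 31 2; python3 - <<'E'
from station import ctrl, eyes
import cv2,pickle,numpy as np
c=eyes.camera("wrist");s=eyes.camera("scene");pickle.dump((c,s),open('w3.pkl','wb'))
im=np.zeros((600,800,3),np.uint8);im[:330,:]=cv2.resize(c['pixels'][120:384-0,0:640],(800,330))
im[330:,:480]=cv2.resize(s['pixels'][190:280,265:425],(480,270),interpolation=2);cv2.imwrite('pics/w3.png',im)
E
```

```text
time_s: 7.5
ee_pos: [0.4927, 0.0306, 0.1506]
eef_rot: [3.141, -0.21, -0.256]
force: [-0.1, 0.3, -1.3]
grip_width: 0.0163
grip_force: 30.0
foot now [17.2 35.2  2.2] rv [ 0.002 -0.001 -0.003] d in goal axes mm [-0.1  4.4  0.2] F [-0.1  0.3 -1.3] t 7.5
```

View pics/w3.png

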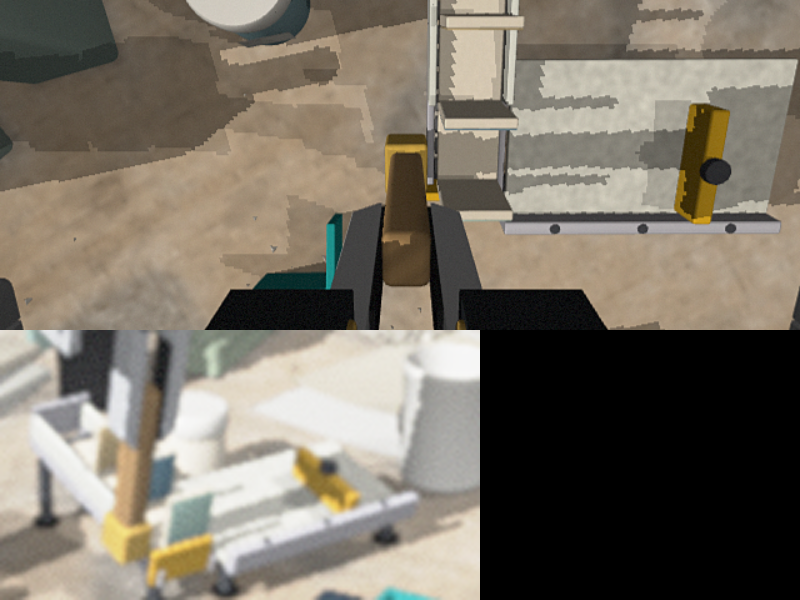

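Lane and bay are square in the wrist view. The foot is left of the front tile, clear of the stop, with its lower edge beside the tile's base. I'll push gently.

```bash
python3 -m crank '[[0,0.004,0,0,0,0],[0,0.004,0,0,0,0],[0,0.004,0,0,0,0],[0,0.004,0,0,0,0],[0,0.004,0,0,0,0],[0,0.004,0,0,0,0],[0,0.004,0,0,0,0],[0,0.004,0,0,0,0],[0,0.004,0,0,0,0],[0,0.004,0,0,0,0]]'; python3 foot.py 17 -30 2; python3 -m crank '[[0,0.004,0,0,0,0],[0,0.004,0,0,0,0],[0,0,0,0,0,0]]';python3 foot.py 17 -30 2;  python3 - <<'E'
from station import ctrl, eyes
import cv2,pickle,numpy as np
c=eyes.camera("wrist");s=eyes.camera("scene");pickle.dump((c,s),open('w4.pkl','wb'))
im=np.zeros((600,800,3),np.uint8);im[:330,:]=cv2.resize(c['pixels'][120:384-0,0:640],(800,330))
im[330:,:480]=cv2.resize(s['pixels'][190:280,265:425],(480,270),interpolation=2);cv2.imwrite('pics/w4.png',im)
E
```

```text
time_s: 8.6
ee_pos: [0.4824, -0.0082, 0.1504]
eef_rot: [3.141, -0.21, -0.256]
force: [1.0, -0.3, -0.5]
grip_width: 0.0155
grip_force: 30.0
foot now [16.9 -4.9  2. ] rv [ 0.002 -0.001 -0.002] d in goal axes mm [ 0.1 25.3  0. ] F [ 1.  -0.3 -0.5] t 8.6
time_s: 8.9
ee_pos: [0.4804, -0.0161, 0.1504]
eef_rot: [3.14, -0.21, -0.256]
force: [0.6, -0.0, -1.1]
grip_width: 0.0158
grip_force: 30.0
foot now [ 16.9 -13.    2. ] rv [ 0.002 -0.    -0.003] d in goal axes mm [ 0.2 17.2  0. ] F [ 0.6 -0.  -1.1] t 8.9
```

View pics/w4.png

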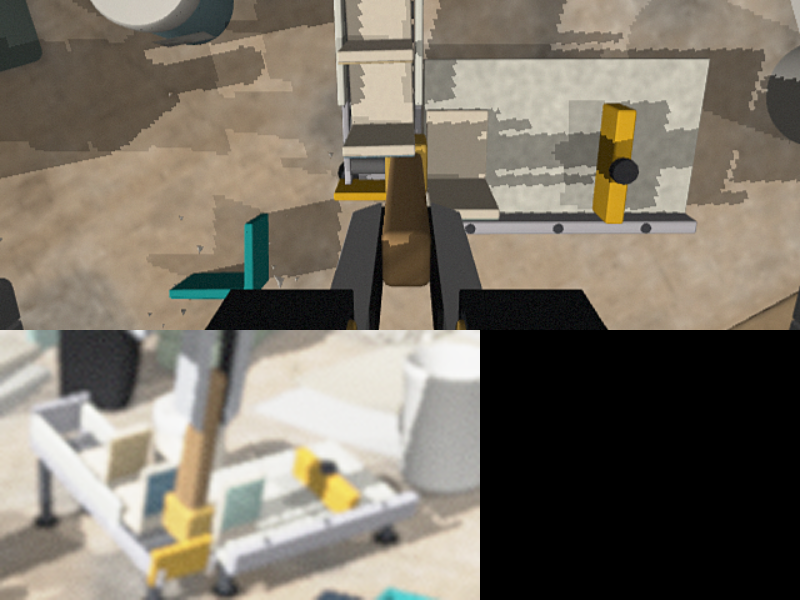

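The tile slid square into the bay mouth, with its upright at (465,195). The blue tile rests against the pusher. Continuing.

```bash
python3 -m crank '[[0,0.005,0,0,0,0],[0,0.005,0,0,0,0],[0,0.005,0,0,0,0],[0,0.005,0,0,0,0],[0,0.005,0,0,0,0],[0,0.005,0,0,0,0],[0,0.005,0,0,0,0],[0,0.005,0,0,0,0],[0,0.005,0,0,0,0],[0,0.005,0,0,0,0]]'; python3 -m crank '[[0,0.004,0,0,0,0],[0,0.004,0,0,0,0],[0,0,0,0,0,0],[0,0,0,0,0,0]]';python3 foot.py 17 -80 2;  python3 - <<'E'
from station import ctrl, eyes
import cv2,pickle,numpy as np
c=eyes.camera("wrist");s=eyes.camera("scene");pickle.dump((c,s),open('w5.pkl','wb'))
im=np.zeros((600,800,3),np.uint8);im[:330,:]=cv2.resize(c['pixels'][120:384-0,0:640],(800,330))
im[330:,:480]=cv2.resize(s['pixels'][190:280,265:425],(480,270),interpolation=2);cv2.imwrite('pics/w5.png',im)
E
```

```text
time_s: 10.0
ee_pos: [0.4678, -0.0644, 0.1505]
eef_rot: [3.14, -0.21, -0.256]
force: [0.2, 0.4, -1.4]
grip_width: 0.0158
grip_force: 30.0
time_s: 10.4
ee_pos: [0.4658, -0.0718, 0.1505]
eef_rot: [3.141, -0.21, -0.256]
force: [0.3, -0.5, -2.3]
grip_width: 0.0157
grip_force: 30.0
foot now [ 16.8 -70.6   2.1] rv [ 0.002 -0.001 -0.003] d in goal axes mm [0.3 9.6 0.1] F [ 0.3 -0.5 -2.3] t 10.4
```

View pics/w5.png

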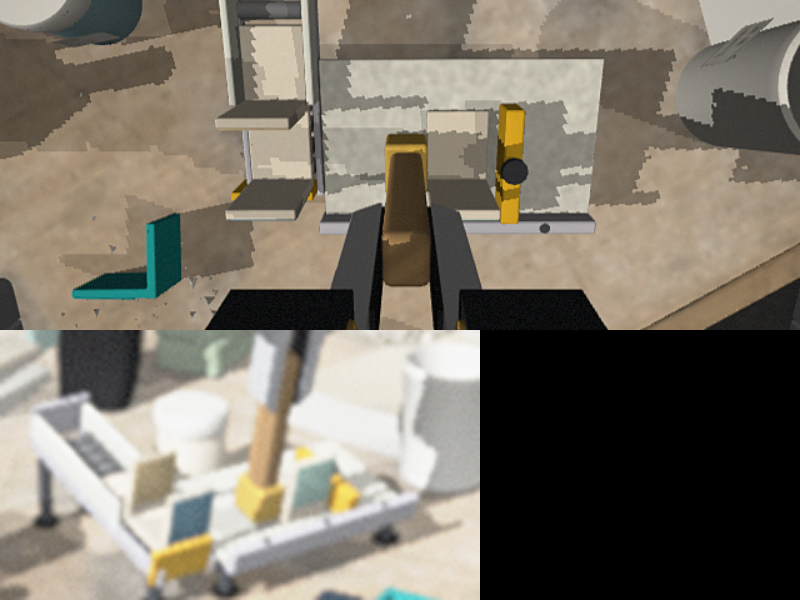

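The tile is square with a gap of about 6 mm to the bar, its base edge at (488,110) against the bar at (498,104). The blue and tan tiles have rolled forward. I'll close most of that gap in small steps while watching the force.

```bash
python3 -m crank '[[0,0.002,0,0,0,0],[0,0.002,0,0,0,0],[0,0,0,0,0,0]]';python3 foot.py 17 -80 2; python3 -m crank '[[0,0.001,0,0,0,0],[0,0,0,0,0,0]]';python3 foot.py 17 -80 2;python3 - <<'E'
from station import eyes
from h import *
c=eyes.camera("wrist");import pickle;pickle.dump(c,open('w6.pkl','wb'))
im=c['pixels'][185:310,320:440];cv2.imwrite('pics/w6.png',cv2.resize(im,(576,600),interpolation=2))
E
```

```text
time_s: 10.8
ee_pos: [0.4648, -0.0758, 0.1505]
eef_rot: [3.141, -0.21, -0.256]
force: [0.1, -0.7, -0.9]
grip_width: 0.016
grip_force: 30.0
foot now [ 16.8 -74.7   2.1] rv [ 0.002 -0.001 -0.002] d in goal axes mm [0.3 5.4 0.1] F [ 0.1 -0.7 -0.9] t 10.8
time_s: 11.0
ee_pos: [0.4645, -0.0767, 0.1505]
eef_rot: [3.141, -0.21, -0.256]
force: [0.0, 0.5, -1.5]
grip_width: 0.0158
grip_force: 30.0
foot now [ 16.8 -75.6   2.1] rv [ 0.002 -0.001 -0.002] d in goal axes mm [0.3 4.5 0.1] F [ 0.   0.5 -1.5] t 11.0
```

View pics/w6.png

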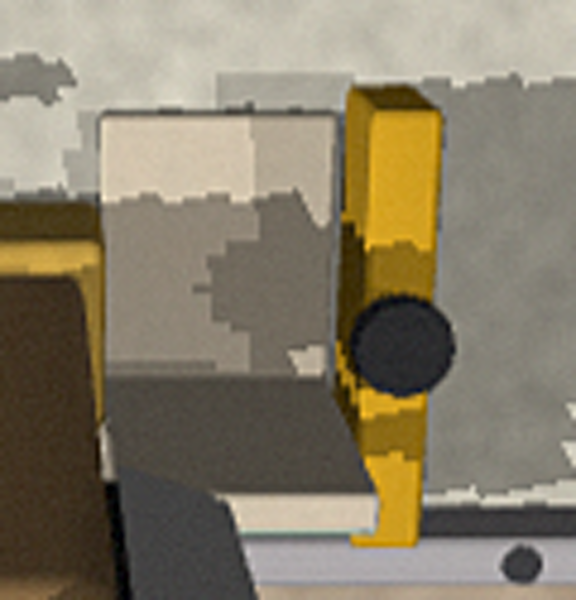

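The tile is square with about 1.5 mm left to the bar (base edge at 336, bar at 347 in the crop). Now I'll go round to its uphill end: back off, go uphill, move across and lower slightly.

```bash
python3 -m crank '[[0,-0.003,0,0,0,0],[0,-0.005,0,0,0,0],[0.02,0,0,0,0,0],[0.025,0,0,0,0,0],[0.002,0,0,0,0,0],[0,0.018,0,0,0,0],[0,0.018,0,0,0,0],[0,0,0,0,0,0],[0,0,0.0015,0,0,0],[0,0,0,0,0,0]]';python3 foot.py 63 -103.6 0.6
```

```text
time_s: 12.05
ee_pos: [0.5021, -0.1147, 0.1586]
eef_rot: [3.141, -0.21, -0.256]
force: [-0.4, -1.3, -1.8]
grip_width: 0.016
grip_force: 30.0
foot now [  63.3 -103.     0.5] rv [ 0.001 -0.    -0.002] d in goal axes mm [-0.3  0.8 -0.1] F [-0.4 -1.3 -1.8] t 12.05
```

```bash
python3 -m crank '[[-0.002,0.0005,0,0,0,0],[-0.002,0,0,0,0,0],[-0.002,0,0,0,0,0],[-0.003,0,0,0,0,0],[-0.003,0,0,0,0,0],[-0.003,0,0,0,0,0],[-0.002,0,0,0,0,0],[-0.001,0,0,0,0,0],[0,0,0,0,0,0]]';python3 foot.py 41 -103.6 0.6; python3 -m crank '[[-0.001,0,0,0,0,0],[0,0,0,0,0,0]]';python3 foot.py 41 -103.6 0.6;  python3 -m crank '[[-0.001,0,0,0,0,0],[0,0,0,0,0,0]]';python3 foot.py 41 -103.6 0.6; python3 - <<'E'
from station import eyes
from h import *
c=eyes.camera("wrist");import pickle;pickle.dump(c,open('w7.pkl','wb'))
E
```

```text
time_s: 12.95
ee_pos: [0.485, -0.1114, 0.1551]
eef_rot: [3.141, -0.21, -0.256]
force: [0.2, 0.9, -1.1]
grip_width: 0.0158
grip_force: 30.0
foot now [  45.6 -104.1    0.7] rv [ 0.002 -0.001 -0.002] d in goal axes mm [-4.6 -0.4  0.1] F [ 0.2  0.9 -1.1] t 12.95
time_s: 13.15
ee_pos: [0.4841, -0.1112, 0.1549]
eef_rot: [3.141, -0.21, -0.256]
force: [0.7, -0.4, -1.6]
grip_width: 0.0159
grip_force: 30.0
foot now [  44.6 -104.1    0.7] rv [ 0.002 -0.001 -0.002] d in goal axes mm [-3.6 -0.4  0.1] F [ 0.7 -0.4 -1.6] t 13.15
time_s: 13.35
ee_pos: [0.4831, -0.1109, 0.1546]
eef_rot: [3.141, -0.21, -0.256]
force: [-0.2, 0.1, -1.3]
grip_width: 0.0159
grip_force: 30.0
foot now [  43.6 -104.1    0.6] rv [ 0.002 -0.    -0.002] d in goal axes mm [-2.5 -0.3  0. ] F [-0.2  0.1 -1.3] t 13.35
```

```bash
python3 -m crank '[[-0.001,0,0,0,0,0],[0,0,0,0,0,0]]' | grep -E 'ee_p|force'; python3 -m crank '[[-0.0005,0,0,0,0,0],[0,0,0,0,0,0]]'| grep -E 'ee_p|force'; python3 -m crank '[[-0.0005,0,0,0,0,0],[0,0,0,0,0,0]]'| grep -E 'ee_p|force';  python3 -m crank '[[-0.0005,0,0,0,0,0],[0,0,0,0,0,0]]'| grep -E 'ee_p|force'; python3 foot.py 41 -103.6 0.6
```

```text
ee_pos: [0.4821, -0.1107, 0.1545]
force: [-0.2, 1.0, -1.5]
grip_force: 30.0
ee_pos: [0.4817, -0.1105, 0.1543]
force: [-0.4, -0.1, -1.8]
grip_force: 30.0
ee_pos: [0.4812, -0.1104, 0.1543]
force: [0.4, 0.5, -0.9]
grip_force: 30.0
ee_pos: [0.4808, -0.1103, 0.1541]
force: [0.2, 1.1, -0.7]
grip_force: 30.0
foot now [  41.1 -104.1    0.7] rv [ 0.002 -0.    -0.002] d in goal axes mm [-0.1 -0.3  0.1] F [ 0.2  1.1 -0.7] t 14.2
```

```bash
python3 -m crank '[[-0.0005,0,0,0,0,0],[0,0,0,0,0,0]]' | grep -E '^force'; python3 -m crank '[[-0.0005,0,0,0,0,0],[0,0,0,0,0,0]]'| grep -E '^force'; python3 -m crank '[[-0.0005,0,0,0,0,0],[0,0,0,0,0,0]]'| grep -E '^force'; python3 foot.py 41 -103.6 0.6;  python3 - <<'E'
from station import eyes
from h import *
import pickle
c=eyes.camera("wrist");pickle.dump(c,open('w8.pkl','wb'))
# vertical grey profile in the columns of the tile, right part, and fence columns
for col in(365,372,378,385): print(col,c['pixels'][225:330:2,col].mean(1).astype(int).tolist())
E
```

```text
force: [-0.1, 0.6, -0.8]
force: [0.9, 0.4, -2.0]
force: [1.9, -1.1, -1.3]
foot now [  40.  -104.1    0.8] rv [ 0.002 -0.001 -0.002] d in goal axes mm [ 1.2 -0.4  0.2] F [ 1.9 -1.1 -1.3] t 14.8
365 [127, 133, 134, 132, 130, 133, 139, 92, 43, 66, 86, 91, 90, 88, 93, 92, 92, 91, 89, 95, 86, 131, 124, 119, 116, 115, 112, 114, 62, 30, 66, 62, 69, 67, 68, 66, 65, 63, 66, 62, 70, 69, 68, 65, 70, 67, 65, 65, 66, 64, 69, 66, 66]
372 [151, 127, 130, 132, 135, 132, 126, 125, 125, 128, 132, 132, 132, 129, 131, 129, 133, 133, 137, 134, 127, 128, 130, 127, 132, 132, 127, 130, 125, 125, 127, 127, 132, 136, 128, 129, 125, 130, 128, 129, 102, 55, 60, 65, 65, 63, 66, 63, 64, 64, 66, 66, 65]
378 [124, 124, 123, 126, 131, 132, 131, 129, 130, 127, 123, 125, 131, 129, 131, 130, 132, 131, 129, 129, 129, 130, 135, 130, 129, 128, 127, 127, 129, 133, 132, 124, 124, 124, 127, 126, 123, 129, 128, 127, 131, 131, 127, 126, 129, 132, 132, 103, 63, 61, 56, 66, 61]
385 [151, 131, 129, 126, 127, 125, 128, 127, 126, 127, 129, 129, 129, 133, 132, 136, 132, 129, 131, 135, 129, 124, 127, 126, 127, 129, 135, 130, 130, 128, 130, 131, 129, 127, 129, 132, 129, 126, 127, 125, 132, 133, 131, 125, 129, 132, 132, 100, 61, 63, 60, 94, 121]
```

```bash
python3 -m crank '[[-0.0005,0,0,0,0,0],[0,0,0,0,0,0]]' | grep -E '^force|ee_p'; python3 -m crank '[[-0.0005,0,0,0,0,0],[0,0,0,0,0,0]]'| grep -E '^force|ee_p';python3 foot.py 41 -103.6 0.6
```

```text
ee_pos: [0.4793, -0.1099, 0.154]
force: [4.3, -0.2, -0.9]
ee_pos: [0.4787, -0.1098, 0.1539]
force: [4.3, -0.7, -0.9]
foot now [  39.1 -104.1    0.9] rv [ 0.002 -0.002 -0.002] d in goal axes mm [ 2.1 -0.3  0.3] F [ 4.3 -0.7 -0.9] t 15.25
```

Contact with the fence: about 4 N, at the expected place. Now I'll go back round to the left side, level with the centre of mass, for the final sideways nudge.

```bash
python3 -m crank '[[0.003,0,0,0,0,0],[0.005,0,0,0,0,0],[0,-0.018,0,0,0,0],[0,-0.018,0,0,0,0],[-0.02,0,0,0,0,0],[-0.02,0,0,0,0,0],[-0.009,0,0,0,0,0],[0,0,0,0,0,0],[0,0,0,0,0,0]]';python3 foot.py -2 -75 0.6
```

```text
time_s: 16.15
ee_pos: [0.4495, -0.065, 0.1455]
eef_rot: [3.141, -0.211, -0.256]
force: [0.4, 0.6, -1.5]
grip_width: 0.0159
grip_force: 30.0
foot now [ -1.4 -68.1   0.8] rv [ 0.002 -0.001 -0.003] d in goal axes mm [-0.5  7.1  0.2] F [ 0.4  0.6 -1.5] t 16.15
```

```bash
python3 -m crank '[[0,0.003,0,0,0,0],[0,0.003,0,0,0,0],[0,0.001,0,0,0,0],[0,0.001,0,0,0,0],[0,0,0,0,0,0]]' | grep -E '^force'; python3 -m crank '[[0,0.0005,0,0,0,0],[0,0,0,0,0,0]]'| grep -E '^force'; python3 -m crank '[[0,0.0005,0,0,0,0],[0,0,0,0,0,0]]'| grep -E '^force'; python3 -m crank '[[0,0.0005,0,0,0,0],[0,0,0,0,0,0]]'| grep -E '^force'; python3 foot.py -2 -75 0.6
```

```text
force: [-0.4, -0.2, -2.1]
force: [0.0, 0.9, -1.4]
force: [0.3, 0.3, -1.3]
force: [0.1, 1.5, -1.5]
foot now [ -2.2 -77.4   0.6] rv [ 0.001 -0.001 -0.002] d in goal axes mm [ 0.3 -2.3  0. ] F [ 0.1  1.5 -1.5] t 17.25
```

```bash
python3 -m crank '[[0,0.0005,0,0,0,0],[0,0,0,0,0,0]]' | grep -E '^force'; python3 -m crank '[[0,0.0005,0,0,0,0],[0,0,0,0,0,0]]'| grep -E '^force'; python3 foot.py -2 -75 0.6
```

```text
force: [0.4, 4.2, -0.1]
force: [2.1, 6.7, 0.5]
foot now [ -2.2 -77.9   0.7] rv [ 0.    -0.001 -0.003] d in goal axes mm [ 0.3 -2.8  0.1] F [2.1 6.7 0.5] t 17.65
```

```bash
python3 -m crank '[[0,-0.002,0,0,0,0],[0,-0.006,0,0,0,0],[0.02,0,0,0,0,0],[0.02,0,0,0,0,0],[0.009,0,0,0,0,0],[0,0.018,0,0,0,0],[0,0.018,0,0,0,0],[0,0,0,0,0,0],[0,0,0,0,0,0]]' | grep ^force;python3 foot.py 42 -105.4 0.6
```

```text
force: [0.1, -0.0, -1.1]
foot now [  46.4 -106.6    0.6] rv [ 0.002 -0.    -0.003] d in goal axes mm [-4.4 -1.   0. ] F [ 0.1 -0.  -1.1] t 18.55
```

```bash
python3 -m crank '[[-0.002,-0.001,0,0,0,0],[-0.002,0,0,0,0,0],[-0.001,0,0,0,0,0],[-0.001,0,0,0,0,0],[0,0,0,0,0,0]]'| grep ^force; python3 -m crank '[[-0.0005,0,0,0,0,0],[0,0,0,0,0,0]]' | grep ^force; python3 -m crank '[[-0.0005,0,0,0,0,0],[0,0,0,0,0,0]]' | grep ^force; python3 foot.py 42 -105.4 0.6
```

```text
force: [-0.5, 0.3, -0.9]
force: [-0.1, -0.1, -2.3]
force: [0.6, -0.0, -1.6]
foot now [  39.7 -105.6    0.7] rv [ 0.002 -0.001 -0.002] d in goal axes mm [ 2.4 -0.1  0.1] F [ 0.6 -0.  -1.6] t 19.45
```

```bash
python3 -m crank '[[-0.0005,0,0,0,0,0],[0,0,0,0,0,0]]' | grep ^force; python3 -m crank '[[-0.0005,0,0,0,0,0],[0,0,0,0,0,0]]' | grep ^force;python3 foot.py 42 -105.4 0.6
```

```text
force: [0.7, -0.9, -1.7]
force: [3.0, -0.7, -1.4]
foot now [  39.2 -105.6    0.9] rv [ 0.002 -0.002 -0.002] d in goal axes mm [ 3.  -0.   0.3] F [ 3.  -0.7 -1.4] t 19.85
```

Both contacts are confirmed by force. Now I'll back off, lift, level the tool and return to the pusher's original bare spot.

```bash
python3 -m crank '[[0.003,0,0,0,0,0],[0.005,0,0,0,0,0],[0,0,-0.02,0,0,0],[0,0,-0.04,0,0,0],[0,0,-0.04,0,0,0],[0,0,0,0,0,0],[0,0,0,0,-0.105,0],[0,0,0,0,-0.105,0],[0,0,0,0,0,0],[0,0,0,0,0,0]]'; python3 go.py .4845 .2041 .255 .331 0;python3 - <<'E'
from station import eyes
import pickle
pickle.dump({n:eyes.camera(n) for n in('wrist','top')},open('w9.pkl','wb'))
E
```

```text
time_s: 20.85
ee_pos: [0.4656, -0.1078, 0.2519]
eef_rot: [3.141, -0.001, -0.256]
force: [0.1, -0.6, -0.9]
grip_width: 0.0158
grip_force: 30.0
d [-0.0608 -0.3065 -0.0034] rv [ 1.000e-03 -2.000e-04 -5.871e-01] t 20.85
```

```bash
python3 -m crank '[[-0.006,-0.0306,0,0,0,0],[-0.006,-0.0306,0,0,0,0],[-0.006,-0.0306,0,0,0,0],[-0.006,-0.0306,0,0,0,0],[-0.006,-0.0306,0,0,0,0],[-0.006,-0.0306,0,0,0,0],[-0.006,-0.0306,0,0,0,0],[-0.006,-0.0306,0,0,0,0],[-0.006,-0.0306,0,0,0,0],[-0.006,-0.0306,0,0,0,0]]'; python3 -m crank '[[0,0,0,0,0,-0.117],[0,0,0,0,0,-0.117],[0,0,0,0,0,-0.117],[0,0,0,0,0,-0.117],[0,0,0,0,0,-0.117],[0,0,0,0,0,0],[0,0,0,0,0,0]]'; python3 go.py .4845 .2041 .113 .331 0; python3 - <<'E'
from h import *
import pickle
c=pickle.load(open('w9.pkl','rb'))['wrist'];g=cv2.GaussianBlur(cv2.cvtColor(c['pixels'],6),(3,3),0).astype(np.float32)
r=np.array([0.4907,-0.0055,-0.2535])
def edge(A,B):
    P=deck2w(np.linspace(A,B,60),r);uv=proj(c,P).astype(np.float32)
    v=cv2.remap(g,uv[:,0].reshape(-1,1),uv[:,1].reshape(-1,1),1).ravel()
    d=np.gradient(v);i=np.abs(d).argsort()[::-1][:5];return (np.linspace(A,B,60)[i]*1000).round(1),d[i].round(0)
for y in(-.093,-.1,-.106,-.112,-.118):e,d=edge([.036,y,.004],[.016,y,.004]);print('free',y,e[:,0],d)
for x in(.000,.006,.012,.018,.022):e,d=edge([x,-.078,.004],[x,-.098,.004]);print('left',x,e[:,1],d)
E
```

```text
time_s: 21.95
ee_pos: [0.4846, 0.2047, 0.2529]
eef_rot: [-3.141, -0.002, -0.256]
force: [0.0, 0.6, -1.9]
grip_width: 0.0158
grip_force: 30.0
time_s: 22.65
ee_pos: [0.4848, 0.2034, 0.2529]
eef_rot: [3.141, -0.0, 0.325]
force: [-0.1, 0.4, -1.0]
grip_width: 0.0157
grip_force: 30.0
d [-1.000e-04 -9.000e-04  1.399e-01] rv [ 0.0008 -0.0004 -0.0056] t 22.65
free -0.093 [27.9 29.6 27.5 29.9 27.2] [ 18. -18.  17. -17.  15.]
free -0.1 [27.9 29.6 27.5 29.9 27.2] [ 18. -17.  16. -16.  14.]
free -0.106 [29.6 27.9 27.5 29.9 27.2] [-16.  16.  16. -15.  12.]
free -0.112 [29.6 27.5 27.9 29.9 27.2] [-13.  13.  12. -12.  11.]
free -0.118 [29.6 27.5 29.9 27.9 27.2] [-12.  12. -11.  11.  10.]
left 0.0 [-89.2 -88.8 -88.5 -86.1 -86.5] [ 7.  7.  6. -5. -5.]
left 0.006 [-89.2 -88.8 -89.5 -88.5 -83.8] [6. 6. 5. 4. 4.]
left 0.012 [-89.2 -89.5 -88.8 -84.8 -84.4] [ 8.  7.  6. -5. -5.]
left 0.018 [-89.5 -89.2 -88.8 -88.5 -84.8] [ 8.  7.  7.  6. -6.]
left 0.022 [-89.2 -89.5 -88.8 -88.5 -89.9] [5. 5. 5. 5. 4.]
```

The numbers show the tile square: free-end edge constant at x≈27.6, left edge constant at y≈-89.2. Setting the pusher down.

```bash
python3 -m crank '[[0,0,0.03,0,0,0],[0,0,0.04,0,0,0],[0,0,0.035,0,0,0],[0,0,0.02,0,0,0],[0,0,0.01,0,0,0],[0,0,0.0045,0,0,0],[0,0,0,0,0,0],[0,0,0,0,0,0]]'; python3 -m crank '[[0,0,0.0005,0,0,0],[0,0,0,0,0,0]]'
```

```text
time_s: 23.45
ee_pos: [0.4854, 0.2035, 0.1144]
eef_rot: [3.141, -0.001, 0.328]
force: [-0.0, -0.0, -0.6]
grip_width: 0.0158
grip_force: 30.0
time_s: 23.65
ee_pos: [0.4852, 0.2034, 0.1134]
eef_rot: [3.141, -0.0, 0.329]
force: [-0.0, 0.3, -1.5]
grip_width: 0.0162
grip_force: 30.0
```

```bash
python3 -m crank '[[0,0,0.0005,0,0,0],[0,0,0,0,0,0]]' | grep -E '^force|ee_p'; python3 -m crank '[[0,0,0.0005,0,0,0],[0,0,0,0,0,0]]' | grep -E '^force|ee_p'; python3 -m crank '[[0,0,0.0005,0,0,0],[0,0,0,0,0,0]]' | grep -E '^force|ee_p'
```

```text
ee_pos: [0.485, 0.2033, 0.1124]
force: [-0.4, 1.0, -0.6]
ee_pos: [0.4851, 0.2034, 0.1124]
force: [-2.0, -1.3, 5.2]
ee_pos: [0.4852, 0.2034, 0.1124]
force: [-3.8, -2.5, 10.8]
```

Standing on the table. I'll relieve the press, release and withdraw straight up.

```bash
python3 -m crank '[[0,0,-0.0009,0,0,0],[0,0,0,0,0,0],[0,0,0,0,0,0]]' | grep ^force; python3 -m crank '[[0,0,0,0,0,0],[0,0,0,0,0,0],[0,0,0,0,0,0],[0,0,0,0,0,0],[0,0,0,0,0,0],[0,0,0,0,0,0]]' 0.07 | tail -2;  python3 -m crank '[[0,0,0,0,0,0],[0,0,0,0,0,0],[0,0,0,0,0,0],[0,0,-0.01,0,0,0],[0,0,-0.03,0,0,0],[0,0,-0.04,0,0,0],[0,0,-0.04,0,0,0],[0,0,0,0,0,0],[0,0,0,0,0,0]]'; python3 - <<'E'
from station import eyes
from h import *
import pickle
c=eyes.camera('wrist');pickle.dump(c,open('w10.pkl','wb'))
m=cv2.inRange(cv2.cvtColor(c['pixels'],cv2.COLOR_BGR2HSV),(8,110,60),(30,255,255))
k,l,st,ce=cv2.connectedComponentsWithStats(m[150:330,280:370]);i=1+st[1:,4].argmax();print(st[i]+[280,150,0,0,0])
P=[[.4852,.2034,0],[.4852,.2034,.126]];print(proj(c,P).round(0))
E
```

```text
force: [-1.5, -0.1, 3.8]
grip_width: 0.0603
grip_force: 0.0
time_s: 26.05
ee_pos: [0.485, 0.2035, 0.233]
eef_rot: [3.141, -0.001, 0.329]
force: [-0.1, -0.8, -1.2]
grip_width: 0.0701
grip_force: 0.0
[ 313  199   24   60 1309]
[[324. 213.]
 [324. 249.]]
```

```bash
python3 -c "
from station import ctrl
print(ctrl.hand_in())"
```

```text
the job is handed in; nothing more can be done
None
```

The front tile sits square in the bay corner, having met the fence and the end stop by force reading, the two tiles behind it rolled forward, the pusher stands upright and released on the bare worktop, and the job was handed in at about 26 s.

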